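Clear the transit guard and fit the splined yoke on the drive

TASK

Lift the green bridge-shaped transit guard off the drive unit and stand it gently, feet down, in the empty green tray. Then take the steel fork yoke and push it, fork upwards, onto the drive's splined shaft, rocking it until the teeth mesh and it sits fully home, and let go. Drop neither part, and leave the power supply, the screwdriver and the spare gear where they are.

Things in the scene. Friction and masses are not known exactly. Their poses are not given: they have to be found in the camera images.
- drive: Fixed drive unit on the table: square aluminium gear housing 150 x 150 mm on a dark 170 x 170 mm base, flat top 70 mm above the table. Origin: centre of its underside; z up, x and y along its sides. Mid-top is a round steel boss, 54 mm diameter, 4 mm high; from it the vertical splined shaft rises, which the guard straddles at the start.
- shaft_seat (a point): Centre of the boss's top face, 74 mm above the table, on the shaft axis: the shoulder on which the fitted yoke rests. x points along one shaft tooth and turns with the shaft; z up. 6 equal straight teeth, 60 degrees apart, 6.5 mm wide, 38 mm across tips, 28 mm across roots, run from the shoulder up to 28 mm. Gears hold the shaft stiffly (0.8 N m turns it).
- shaft_tip (a point): Tip of the shaft, on its axis, 44 mm above shaft_seat. Above the teeth (28 mm above the shoulder) is a smooth pilot of 26 mm diameter up to 38 mm, then a cone to 14 mm diameter at the tip. Axes as shaft_seat's.
- guard: Loose guard of green folded sheet 4 mm thick, 0.3 to 0.6 kg: an upside-down U, open at both x ends, 90 mm long (x), 88 mm wide (y), flat top 85 mm above the underside; two outward feet make it 118 mm wide. Inside 80 mm wide, 81 mm high. A dark bar handle on top. Origin: centre of its underside; z up. Starts standing on the drive's top, over the shaft.
- guard_handle (a point): Middle of the handle's level bar, on the bar's centre line: 121 mm above the guard's underside, 36 mm above its flat top. The round bar is 12 mm thick, its two legs 70 mm apart, along the guard's x axis (pinch it across y). Axes as the guard's.
- tray: Fixed open green tray on the table, 200 mm (x) x 170 mm (y) outside, walls 4 mm thick and 22 mm high, the +x wall 40 mm high; floor 4 mm thick. Origin: centre of its underside; z up. Empty at the start.
- yoke: Loose steel fork yoke, 0.5 to 0.8 kg, standing on the table fork up: round hub 56 mm diameter, 46 mm high. Its 42 mm through bore has 6 inner teeth 7 mm wide, 60 degrees apart, 32 mm across tips, in the lowest 30 mm. Origin: centre of the underside; z up. Meshes (5 degrees of play) when its x is any multiple of 60 degrees from shaft_seat's x; home, its origin is on shaft_seat.
- yoke_fork (a point): Point midway between the yoke's two flat fork arms, 72 mm above its underside. The arms stand at +y and -y, rise from the hub's top (46 mm) to 92 mm, each 10 mm thick and 30 mm wide (x), 56 mm over their outer faces: grip across these in y. Unmeshed, the yoke stands on the shaft's teeth 28 mm too high. Axes as the yoke's.
- supply: Bystander: black power supply brick, 75 x 140 x 36 mm. Leave alone.
- screwdriver: Bystander: screwdriver lying on the table beyond the drive. Leave alone.
- gear: Bystander: dark steel spare gear wheel, 94 mm diameter, with a hub 36 mm high. Leave alone.
Not all that is in view belongs to the job. Leave any blue or brown look-alike of the guard alone.

How it is judged:
By the outcome, as a careful person would: the job done as asked, in the order asked, and still so for the second after the job is handed in, with the robot touching nothing.
It also fails if it takes over 58 s, if anything falls off the work surface, if the arm or the gripper's body presses on something with over 40 N, if the wrist force passes 120 N, or if a joint passes its speed limit or range.

ROBOT

A 6-joint arm with a two-finger parallel gripper is mounted at the origin on the work surface. World frame = base frame: x ahead of the robot, y to its left, z up, the work surface at z = 0. Lengths are in m, angles in rad, forces in N, time in s.
With the tool pointing down it reaches from about 0.35 to 0.975 m from the base axis. Payload 4.9 kg.
Tool frame: the origin (TCP) lies midway between the tips of the shut fingers; the grasp point (between the pads) lies 19 mm behind it (manip.pinch_z is the distance from the TCP to the grasp point, in m); z points along the fingers, y is the direction in which the jaws open and shut (so a half turn about z gives the same grasp; the last joint's range is limited). The gripper opens to 85 mm and grips with 20 to 120 N. Pads are 22 mm wide; open, the fingers measure 114 mm over their backs; the gripper's body (76 mm by 85 mm) begins 54 mm behind the grasp point. The pads swing forward as they close: fully open they stand 13 mm farther back than shut.
Start: joints at [1.012, 0.053, 1.613, -0, 1.476, -0.119], TCP at [0.266, 0.566, 0.206] pointing down, gripper open.
Joint ranges: [-3.01, 3.01], [-1.01, 2.22], [0.06, 2.58], [-1.02, 4.17], [0.09, 2.62], [-3.14, 3.14]. Speed limits (rad/s): [2.57, 2.57, 3.14, 3.14, 3.14, 3.14].

INTERFACE

Orientations are given as a unit quaternion [w, x, y, z].
In Python, from plant import manip gives the robot as it stands.
- The arm moves only by the tool drive_tool, never from a script. Its argument "commands" is text: rows parted by semicolons, each of 5 numbers parted by spaces: the finger opening in mm, from 0 to 85.4, then the shift along the tool's x, y, z in units of 30 mm (1.0 is 30 mm), then the turn about the tool's z in degrees. A call has exactly 8 rows; each row shifts and turns the commanded pose from where the row before left it, along the tool's axes as they then stand; what a row does not reach is not made up. A row lasts 1/8 s, in which the tool goes at most 62.5 mm and 10.7 degrees, less where a joint would pass 70% of its speed; a pose out of reach is approached as far as the arm can. A call is refused whole if a number of a shift passes 1 or a number of a turn 10.7, either way. A call with a gripper value outside its range is refused whole. The fingers move at their own pace and stop on an object; the grip force is fixed at half the most. Time passes only in rows, so rows that do not move let the fingers close, or fill a call up. It gives the time, the measured TCP pose, the force and the opening at its end, in the units of the state.
- manip.state(): the state, without advancing time (a new reading comes with each control period).
- manip.grab_frame(name): name is "side" or "top" or "wrist"; returns the picture (384x512x3 uint8, red, green, blue); there is no depth.
- manip.camera_params(name): a dict with "fx", "fy", "cx", "cy" (pixels), "distortion" ([k1, k2, p1, p2, k3] as OpenCV has them; the pictures are not rectified), "xyz" and "orientation" of the camera in the world. Camera axes: x right, y down, z forward; pixel columns grow to the right and rows downward; lengths in m; the calibration is good to about 2 mm. A picture is of the moment at which its call begins: read the wrist's pose just before it. camera_params takes no time and is no camera call; for the wrist camera it gives the pose at the moment of the call.
- manip.job_done(): hands the job in, once; it reports no verdict.
The state is a dict: "time": time; "joint_pos": joint angles; "joint_vel": joint speeds; "joint_efforts": joint torques, N m; "tool_pos": TCP position; "tool_rot": TCP orientation; "contact_force": force on the tool from outside, world axes, zero at the start; "ft_torque": the same for the moment, N m; "gripper_width": opening from 0.0 (shut) to 1.0 (fully open).
Only numpy, scipy, OpenCV 4.12 (cv2) and the standard library are available. Lean on these libraries where they do the work, as an engineer would, in place of code of your own. Each camera call takes 0.05 s, during which the arm holds its last target. There are 200 camera calls.

## Working session

There is one attempt and no reset: what is moved stays moved. The work goes in short steps, Python scripts to look and compute and a tool call to move; the robot and the scene stay as the last step left them, time stands still between calls to the robot, and variables do not carry over. Pictures are saved under pics/ and viewed, about 8 in all and at most 12, crops included, and the job is handed in when it is done.

Besides the shell and the picture viewer there is one more tool, called after "Emit:" as name(argument=value, ...) on one line, values as JSON. drive_tool: Moves the arm, as the interface text tells. Its arguments: {"type":"object","properties":{"commands":{"type":"string"}},"required":["commands"]}

```bash
ls; mkdir -p pics
cat > h.py <<'E'
import numpy as np, cv2
from plant import manip
from scipy.spatial.transform import Rotation as R
def rot(q): return R.from_quat([q[1],q[2],q[3],q[0]]).as_matrix()
def cam(n):
    p=manip.camera_params(n); K=np.array([[p['fx'],0,p['cx']],[0,p['fy'],p['cy']],[0,0,1]])
    return K,np.array(p['distortion'],float),np.array(p['xyz']),rot(p['orientation'])
def grab(n,f=None):
    c=cam(n); im=cv2.cvtColor(manip.grab_frame(n),cv2.COLOR_RGB2BGR)
    if f: cv2.imwrite('pics/'+f+'.png',im)
    return im,c
def ray(c,px):
    K,d,o,r=c; u=cv2.undistortPoints(np.array(px,float).reshape(-1,1,2),K,d)[:,0]
    return o,(np.c_[u,np.ones(len(u))])@r.T
def onz(c,px,z):
    o,v=ray(c,px); return o+v*((z-o[2])/v[:,2:3])
def proj(c,P):
    K,d,o,r=c; return cv2.projectPoints((np.array(P,float).reshape(-1,3)-o)@r,np.zeros(3),np.zeros(3),K,d)[0][:,0]
E
python3 - <<'E'
from h import *
a,_=grab('top','top0');b,_=grab('side','side0')
for n in ('top','side','wrist'):
    c=cam(n);print(n,c[0].diagonal(),c[2].round(3),c[3].round(2).tolist(),c[1].round(3))
print(manip.state())
E
```

```text
pics
top [476.55846999 476.55846999   1.        ] [ 0.309 -0.002  1.475] [[-0.02, -0.99, 0.17], [-1.0, 0.02, 0.0], [-0.0, -0.17, -0.99]] [-0.016  0.     0.     0.     0.   ]
side [383.77588433 383.77588433   1.        ] [ 0.265 -0.689  0.967] [[0.94, -0.26, 0.23], [-0.34, -0.7, 0.63], [-0.0, -0.66, -0.75]] [-0.124  0.     0.     0.     0.   ]
wrist [339.83709404 339.83709404   1.        ] [0.2   0.597 0.373] [[0.43, 0.87, 0.26], [0.9, -0.41, -0.13], [-0.0, 0.29, -0.96]] [-0.081  0.     0.     0.     0.   ]
{'time': 0.1, 'joint_pos': array([ 1.01198948e+00,  5.33517932e-02,  1.61417982e+00,  1.55734042e-05,
        1.47601027e+00, -1.18972474e-01]), 'joint_vel': array([ 0.00128949, -0.00226505, -0.00161672,  0.00113494, -0.00309995,
       -0.00018379]), 'joint_efforts': array([ 4.16780476e-04, -3.94909859e+01, -3.71361673e+01, -1.43908164e-04,
        3.96169606e-03, -2.85554859e-05]), 'tool_pos': array([0.26576438, 0.56498945, 0.20473441]), 'tool_rot': array([-3.31311144e-04,  2.18149428e-01,  9.75914892e-01, -9.16605965e-04]), 'contact_force': array([ 1.31049684, -0.17806806, -0.28203435]), 'ft_torque': array([0.03240167, 0.01941534, 0.00383273]), 'gripper_width': 1.002256393554296}
```

View pics/top0.png

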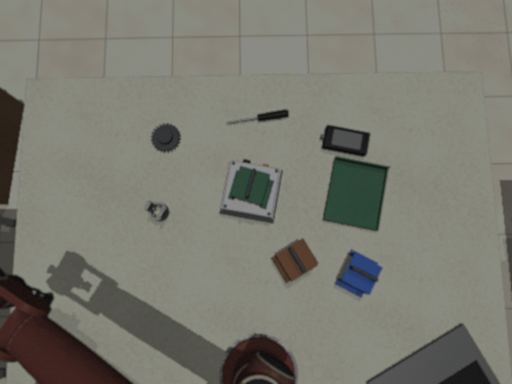

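View pics/side0.png

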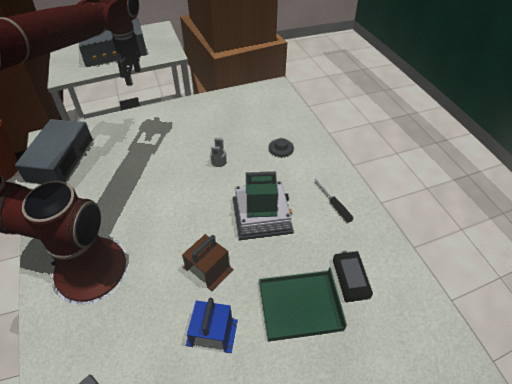

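Top view shows the guard on the drive at (250,187), yoke (157,211), tray (356,194), and brown and blue decoys at (295,260) and (358,273). The side view agrees: guard (262,195), yoke (218,153), tray (302,305). I'll zoom in and mask next.

Run:
```python
from h import *
a=cv2.imread('pics/top0.png');b=cv2.imread('pics/side0.png');c=cam('top');s=cam('side')
m1=cv2.resize(a[145:240,215:395],None,fx=4.4,fy=4.4,interpolation=cv2.INTER_CUBIC)[:, :800]
m2=cv2.resize(b[130:245,200:300],None,fx=1.57,fy=1.57,interpolation=cv2.INTER_CUBIC)
m3=cv2.resize(a[190:230,135:180],(203,180),interpolation=cv2.INTER_CUBIC)
m4=cv2.resize(b[265:345,250:355],None,fx=2.25,fy=2.25,interpolation=cv2.INTER_CUBIC)
m=np.zeros((600,800,3),np.uint8);m[:m1.shape[0],:m1.shape[1]]=m1
y=420
for i,(q,x) in enumerate(((m2,0),(m3,165),(m4,380))): m[y:y+q.shape[0],x:x+q.shape[1]]=q[:600-y]
cv2.imwrite('pics/m.png',m)
hsv=cv2.cvtColor(a,cv2.COLOR_BGR2HSV)
g=cv2.inRange(hsv,(60,80,20),(95,255,255))
n,l,st,ce=cv2.connectedComponentsWithStats(g)
for i in range(1,n):
    if st[i,4]>60:
        p=np.argwhere(l==i)[:,::-1].astype(np.float32);r=cv2.minAreaRect(p);bx=cv2.boxPoints(r)
        print(st[i],r)
        for z in (0.02,0.155): print(z,onz(c,bx,z).round(3).tolist(), onz(c,[r[0]],z).round(3))
# drive: light grey top incl? aluminium; print local saturation/values
print(a[195,262:284].tolist()); print(a[211,157].tolist(),a[180,200].tolist())
```

```text
[ 324  158   63   71 3310] ((355.5783386230469, 193.14601135253906), (53.67584228515625, 63.3292121887207), 10.437475204467773)
0.02 [[0.45, -0.208, 0.02], [0.644, -0.251, 0.02], [0.61, -0.415, 0.02], [0.417, -0.367, 0.02]] [[ 0.529 -0.31   0.02 ]]
0.155 [[0.437, -0.188, 0.155], [0.613, -0.228, 0.155], [0.582, -0.376, 0.155], [0.407, -0.334, 0.155]] [[ 0.509 -0.281  0.155]]
[230 167  21  32 391] ((240.3076934814453, 182.9615478515625), (15.100942611694336, 31.57469940185547), 11.309932708740234)
0.02 [[0.524, 0.078, 0.02], [0.621, 0.058, 0.02], [0.611, 0.012, 0.02], [0.514, 0.033, 0.02]] [[0.567 0.046 0.02 ]]
0.155 [[0.504, 0.071, 0.155], [0.592, 0.053, 0.155], [0.583, 0.011, 0.155], [0.495, 0.03, 0.155]] [[0.543 0.041 0.155]]
[247 172  25  36 511] ((260.2487487792969, 188.84738159179688), (19.01313018798828, 31.825435638427734), 19.17900848388672)
0.02 [[0.511, 0.028, 0.02], [0.605, -0.005, 0.02], [0.584, -0.061, 0.02], [0.491, -0.026, 0.02]] [[ 0.547 -0.016  0.02 ]]
0.155 [[0.492, 0.026, 0.155], [0.577, -0.005, 0.155], [0.559, -0.055, 0.155], [0.474, -0.024, 0.155]] [[ 0.525 -0.015  0.155]]
[[56, 70, 45], [52, 65, 41], [46, 58, 36], [50, 64, 39], [56, 72, 44], [55, 70, 42], [59, 73, 50], [91, 96, 85], [127, 128, 125], [142, 140, 138], [142, 140, 138], [139, 137, 137], [131, 131, 131], [119, 118, 119], [103, 102, 100], [87, 90, 87], [95, 102, 101], [115, 127, 126], [121, 134, 134], [121, 132, 131], [120, 132, 132], [122, 134, 133]]
[124, 135, 134] [128, 139, 138]
```

View pics/m.png

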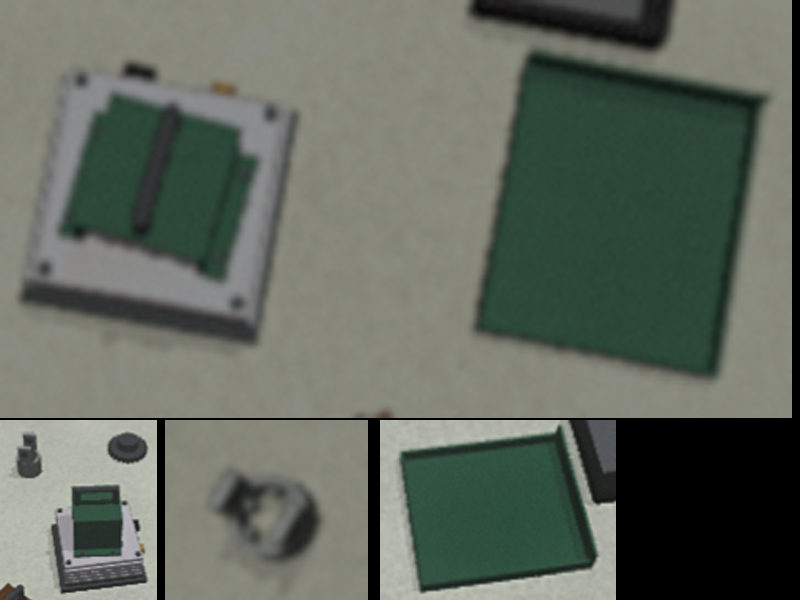

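Run:
```python
from h import *
c=cam('top');s=cam('side')
f=lambda p:np.array(p,float)/4.4+[215,145]
h=onz(c,f([(143,228),(172,108)]),.193);d=h[1]-h[0];print('handle',h.round(4).tolist(),h.mean(0).round(4),np.degrees(np.arctan2(d[1],d[0])),np.linalg.norm(d))
q=onz(c,f([(82,80),(270,113),(237,302),(43,267)]),.07);print('drive',q.mean(0).round(4),[np.degrees(np.arctan2(*(q[i]-q[j])[1::-1])).round(1) for i,j in((0,3),(1,2),(0,1),(3,2))])
t=f([(535,52),(765,98),(715,377),(478,330)]);T=np.r_[onz(c,t[:2],.04),onz(c,t[2:],.022)];print('tray',T.round(3).tolist(),T.mean(0).round(4),[np.degrees(np.arctan2(*(T[i]-T[j])[1::-1])).round(1) for i,j in((0,3),(1,2),(0,1),(3,2))])
# yoke: hub in crop 4.5x offset(135,190), crop at (165,420)
y=lambda p:(np.array(p,float)-[165,420])/4.5+[135,190]
print('yoke hub(46)',onz(c,y([(270,515)]),.046).round(4),'arms(92)',onz(c,y([(228,492),(290,515)]),.092).round(4).tolist())
st=manip.state();r=rot(st['tool_rot']);print('tool x',r[:,0].round(3),'y',r[:,1].round(3))
def plan(P,yaw):
    dp=r.T@(np.array(P)-st['tool_pos']);print('d(30mm)',(dp/.03).round(2),'toolxyaw',np.degrees(np.arctan2(r[1,0],r[0,0])),'target',yaw)
plan((*h.mean(0)[:2],.30),np.degrees(np.arctan2(d[1],d[0])))
```

```text
handle [[0.4977, 0.0208, 0.193], [0.5731, 0.0017, 0.193]] [0.5354 0.0112 0.193 ] -14.200946570499445 0.07769024772337255
drive [0.5419 0.0124 0.07  ] [np.float64(-12.0), np.float64(-11.0), np.float64(78.9), np.float64(78.8)]
tray [[0.64, -0.253, 0.04], [0.605, -0.412, 0.04], [0.412, -0.371, 0.022], [0.448, -0.208, 0.022]] [ 0.5263 -0.3109  0.031 ] [np.float64(-13.2), np.float64(-12.3), np.float64(77.4), np.float64(77.8)]
yoke hub(46) [[0.4801 0.293  0.046 ]] arms(92) [[0.4901, 0.3111, 0.092], [0.4744, 0.2705, 0.092]]
tool x [-0.905  0.426  0.   ] y [ 0.426  0.905 -0.002]
d(30mm) [-15.99 -12.88  -3.15] toolxyaw 154.7992477391693 target -14.200946570499445
```

Emit:
drive_tool(commands="85 -1 -0.8 -0.2 0;85 -1 -0.8 -0.2 0;85 -1 -0.8 -0.2 0;85 -1 -0.8 -0.2 0;85 -1 -0.8 -0.2 0;85 -1 -0.8 -0.2 0;85 -1 -0.8 -0.2 0;85 -1 -0.8 -0.2 0")

```text
time: 1.1
tool_pos: [0.4016, 0.2883, 0.2536]
tool_rot: [-0.0, 0.218, 0.976, -0.0]
contact_force: [0.4, 0.0, -0.1]
gripper_width: 0.997
```

Emit:
drive_tool(commands="85 -1 -0.8 -0.2 0;85 -1 -0.8 -0.2 0;85 -1 -0.8 -0.2 0;85 -1 -0.8 -0.2 0;85 -1 -0.8 -0.2 0;85 -1 -0.8 -0.2 0;85 -0.5 -0.5 -0.2 -5.5;85 0 0 0 -5.5")

```text
time: 2.1
tool_pos: [0.5106, 0.0612, 0.2958]
tool_rot: [-0.0, 0.123, 0.992, -0.0]
contact_force: [-0.9, 0.7, -0.1]
gripper_width: 0.993
```

```bash
cat >> h.py <<'E'
def go(P,yaw,st=None):
    st=st or manip.state(); r=rot(st['tool_rot']); dp=r.T@(np.array(P)-st['tool_pos'])
    y=np.degrees(np.arctan2(r[1,0],r[0,0])); t=(yaw-y+90)%180-90
    print('t %.2f'%st['time'],'tcp',st['tool_pos'].round(4),'toolx yaw %.1f'%y,'shift(30mm)',(dp/.03).round(2),'turn tool z',round(-t,1),'F',st['contact_force'].round(1),'M',st['ft_torque'].round(2),'w',round(st['gripper_width'],3),'j6',st['joint_pos'][5].round(2),'tilt',r[:2,2].round(4))
E
python3 - <<'E'
from h import *
go((.5354,.0112,.21),-14.2)
im,c=grab('wrist','w1')
cv2.imwrite('pics/w1b.png',cv2.resize(im,(800,600)))
E
```

```text
t 2.10 tcp [0.5106 0.0612 0.2958] toolx yaw 165.8 shift(30mm) [-1.21 -1.41  2.86] turn tool z 0.0 F [-0.9  0.7 -0.1] M [0.02 0.   0.03] w 0.993 j6 -1.35 tilt [-0.0003 -0.0002]
```

View pics/w1b.png

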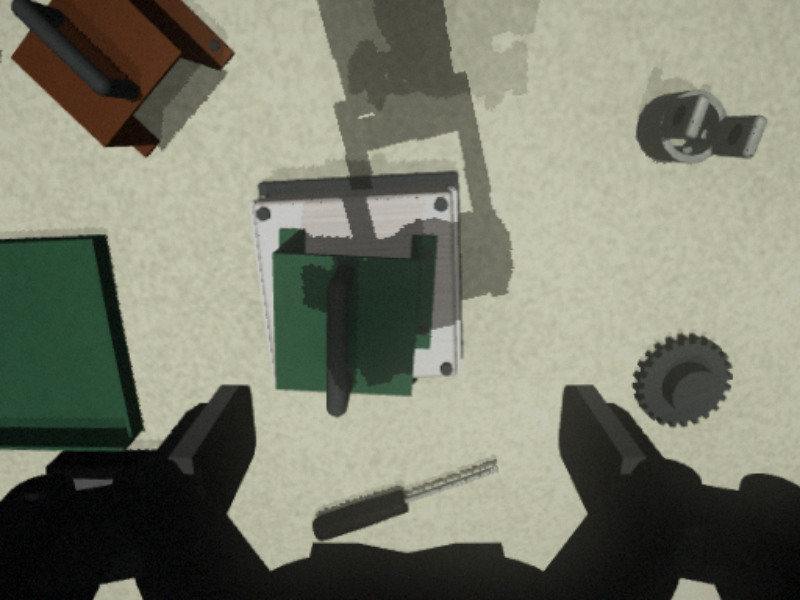

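Wrist view: handle bar from (340,268) to (338,412), guard top corners at (274,252), (425,260), (412,395) and (275,388), housing screws at (263,214), (440,204) and (446,369), yoke at (697,125). Scale is 800 px.

Run:
```python
from h import *
c=cam('wrist');k=lambda p:np.array(p,float)/1.5625
A=lambda d:np.degrees(np.arctan2(d[1],d[0])).round(1)
h=onz(c,k([(341,275),(338,408)]),.195);print('handle',h.round(4).tolist(),h.mean(0),A(h[1]-h[0]))
g=onz(c,k([(274,254),(425,260),(412,395),(275,388)]),.155);print('guardtop',g.round(4).tolist(),g.mean(0),A(g[3]-g[0]),A(g[2]-g[1]),A(g[1]-g[0]))
q=onz(c,k([(263,214),(440,204),(446,369)]),.07);print('drive',q.round(4).tolist(),((q[0]+q[2])/2),A(q[1]-q[0]),A(q[2]-q[1]))
y=onz(c,k([(697,115),(755,137)]),.092);print('yoke',y.round(4).tolist())
go((.5354,.0112,.21),-14.2)
```

```text
handle [[0.4994, 0.0295, 0.195], [0.5741, 0.0061, 0.195]] [0.53677142 0.01780835 0.195     ] -17.4
guardtop [[0.4862, -0.0134, 0.155], [0.5117, 0.0732, 0.155], [0.5966, 0.0443, 0.155], [0.5706, -0.0406, 0.155]] [0.54123861 0.01587374 0.155     ] -17.9 -18.8 73.6
drive [[0.4679, -0.0377, 0.07], [0.493, 0.092, 0.07], [0.6238, 0.0668, 0.07]] [0.54583535 0.01454157 0.07      ] 79.0 -10.9
yoke [[0.4718, 0.2772, 0.092], [0.4956, 0.3176, 0.092]]
t 2.15 tcp [0.5103 0.0618 0.2955] toolx yaw 166.0 shift(30mm) [-1.22 -1.44  2.85] turn tool z 0.2 F [ 0.1 -0.8 -0.2] M [-0.02  0.    0.02] w 0.997 j6 -1.35 tilt [-0.0007  0.    ]
```

Emit:
drive_tool(commands="50 -0.5 -0.5 0 0;50 -0.5 -0.5 0 0;50 -0.26 -0.24 0 0;50 0 0 0.3 3.2;50 0 0 0.5 0;50 0 0 0.5 0;50 0 0 0.3 0;50 0 0 0 0")

```text
time: 3.15
tool_pos: [0.5371, 0.0176, 0.2465]
tool_rot: [-0.001, 0.151, 0.989, -0.0]
contact_force: [-0.1, -0.8, -0.5]
gripper_width: 0.585
```

Run:
```python
from h import *
go((.538,.0165,.172),-17.4)
im,c=grab('wrist','w2')
cv2.imwrite('pics/w2b.png',cv2.resize(im,(800,600)))
print(proj(c,[(.538,.0165,.191),(.538,.0165,.172)])*1.5625)
```

```text
t 3.15 tcp [0.5371 0.0176 0.2465] toolx yaw 162.6 shift(30mm) [-0.04 -0.02  2.48] turn tool z 0.0 F [-0.1 -0.8 -0.5] M [0.   0.08 0.06] w 0.585 j6 -1.37 tilt [-0.0021  0.0002]
[[404.07192833 309.42410273]
 [404.26923011 296.91482751]]
```

View pics/w2b.png

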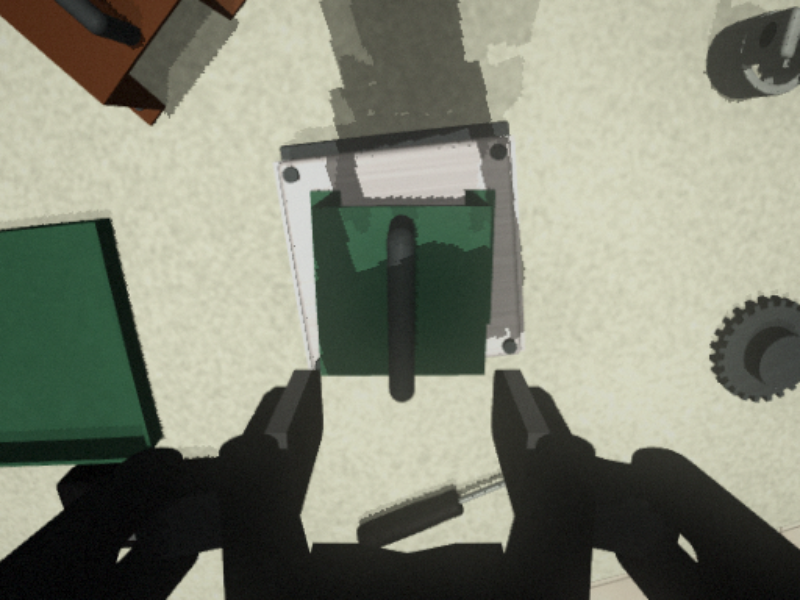

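The bar is centred at (401,309), and the planned grasp point projects to (404,309), so they agree. I'll descend and grip.

Emit:
drive_tool(commands="50 0 0 0.8 0;50 0 0 0.8 0;50 0 0 0.6 0;50 0 0 0.27 0;50 0 0 0 0;0 0 0 0 0;0 0 0 0 0;0 0 0 0 0")

```text
time: 4.2
tool_pos: [0.5381, 0.0173, 0.1744]
tool_rot: [0.001, 0.151, 0.988, 0.0]
contact_force: [0.2, -0.8, -0.7]
gripper_width: 0.002
```

Emit:
drive_tool(commands="0 0 0 0 0;0 0 0 0 0;0 0 0 0 0;0 0 0 -0.1 0;0 0 0 -0.2 0;0 0 0 -0.3 0;0 0 0 -0.5 0;0 0 0 -0.5 0")

```text
time: 5.2
tool_pos: [0.538, 0.0173, 0.2234]
tool_rot: [0.001, 0.151, 0.988, 0.0]
contact_force: [0.2, 0.3, 0.6]
gripper_width: 0.001
```

Run:
```python
from h import *
go((.5263,-.3109,.35),-12.7)
im,c=grab('side','s2')
```

```text
t 5.20 tcp [0.538  0.0173 0.2234] toolx yaw 162.6 shift(30mm) [ -2.9  -10.56  -4.22] turn tool z -4.7 F [0.2 0.3 0.6] M [ 0.   -0.06  0.07] w 0.001 j6 -1.37 tilt [ 0.001  -0.0001]
```

Run:
```python
from h import *
im=cv2.imread('pics/s2.png')
m=np.zeros((560,800,3),np.uint8)
m[:,:400]=cv2.resize(im[130:270,210:310],(400,560),interpolation=cv2.INTER_CUBIC)
w,c=grab('wrist','w3'); m[:300,400:]=cv2.resize(w,(400,300))
cv2.imwrite('pics/m2.png',m)
```

```text
(no output)
```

View pics/m2.png

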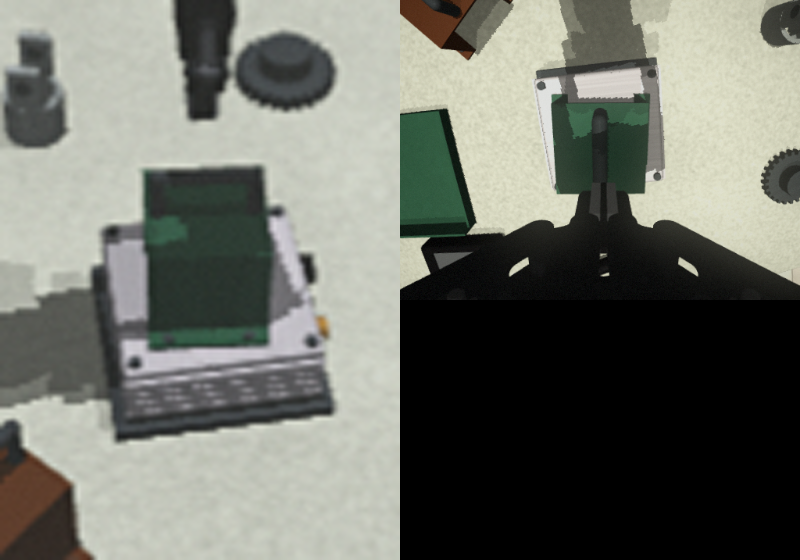

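Run:
```python
from h import *
st=manip.state();c=cam('wrist');s=cam('side');t=cam('top');P=st['tool_pos'];print(P,st['gripper_width'])
print('tcp in wrist',proj(c,P),'side',proj(s,P),'-> m2',(proj(s,P)-[210,130])*4)
# triangulate handle mid: top(250.8,183.2) , side (260.8,172.5), wrist w3 
w=cv2.imread('pics/w3.png')
R_=[ray(t,[(250.8,183.15)]),ray(s,[(210+203/4,130+172/4)])]
A=np.zeros((3,3));b=np.zeros(3)
for o,v in R_:
    v=v[0]/np.linalg.norm(v);M=np.eye(3)-np.outer(v,v);A+=M;b+=M@o
X=np.linalg.solve(A,b);print('tri top-side handle',X.round(4))
g=lambda q:(proj(s,q)-[210,130])*4
print('expected handle side m2',g([(.538,.0165,.191),(.5,.028,.191),(.576,.005,.191)]).round(0).tolist(),'guard foot z.07',g([(.538-.043,.0165-.0,.07)]))
cv2.imwrite('pics/m3.png',cv2.resize(w[60:340,150:360],(600,800))[:600])
```

```text
[0.53928608 0.01724947 0.22517353] -0.002259639700360593
tcp in wrist [[259.51324351 228.58181162]] side [[260.53863822 164.24499615]] -> m2 [[202.15455287 136.97998462]]
tri top-side handle [0.5362 0.0109 0.1973]
expected handle side m2 [[200.0, 173.0], [144.0, 175.0], [256.0, 171.0]] guard foot z.07 [[145.47913526 298.20720776]]
```

View pics/m3.png

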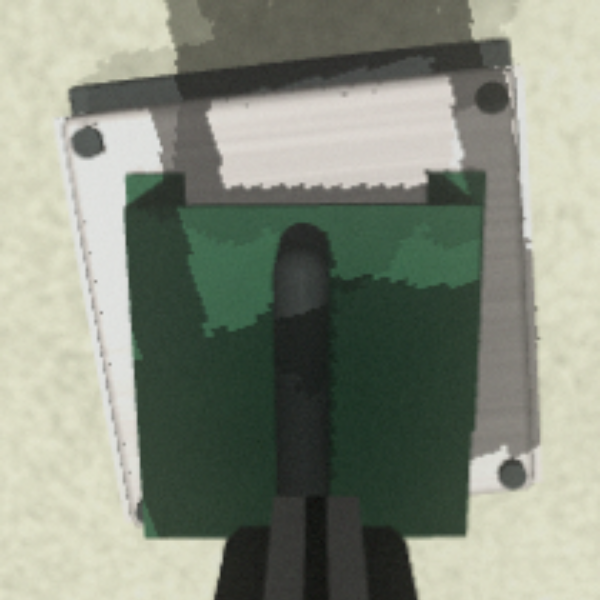

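Run:
```python
from h import *
st=manip.state();c=cam('wrist');s=cam('side');P=st['tool_pos']
for k in (0,.01,.02,.03): print(k,proj(c,P+[0,0,k]).round(1),((proj(s,P+[0,0,k])-[210,130])*4).round(0))
print('z cam',c[2],st['joint_pos'].round(3), [x for x in dir(manip) if x[0]!='_'], getattr(manip,'pinch_z',None))
```

```text
0 [[259.5 228.6]] [[202. 137.]]
0.01 [[259.5 236.6]] [[202. 127.]]
0.02 [[259.5 245.5]] [[202. 116.]]
0.03 [[259.4 255.5]] [[203. 105.]]
z cam [0.46839934 0.03969298 0.39302142] [-0.106 -0.167  1.792  0.     1.512 -1.373] ['IKError', 'camera_params', 'grab_frame', 'job_done', 'pinch_z', 'state'] 0.0187
```

Fingers shut above the bar. Both the side and wrist pictures put the fingertips about 20 mm higher than the reported TCP. I'll go about 16 mm deeper, which is clear of the guard's top under either reading, and regrip.

Emit:
drive_tool(commands="50 0 0 0 0;50 0 0 0 0;50 0 0 0.2 0;50 0 0 0.6 0;50 0 0 0.6 0;50 0 0 0.5 0;50 0 0 0.25 0;50 0 0 0 0")

```text
time: 6.3
tool_pos: [0.5373, 0.0174, 0.1564]
tool_rot: [-0.001, 0.151, 0.988, -0.0]
contact_force: [-0.0, 0.9, 0.5]
gripper_width: 0.582
```

Emit:
drive_tool(commands="0 0 0 0 0;0 0 0 0 0;0 0 0 0 0;0 0 0 0 0;0 0 0 0 0;0 0 0 0 0;0 0 0 0 0;0 0 0 0 0")

```text
time: 7.3
tool_pos: [0.5383, 0.0168, 0.1584]
tool_rot: [0.001, 0.151, 0.988, -0.0]
contact_force: [-1.4, -4.6, 4.6]
gripper_width: 0.11
```

Run:
```python
from h import *
go((.5263,-.3109,.35),-12.7)
im,_=grab('side','s3');w,c=grab('wrist','w4')
m=np.zeros((600,800,3),np.uint8)
m[:,:400]=cv2.resize(im[130:220,230:290],(400,600),interpolation=cv2.INTER_CUBIC)
m[:,400:]=cv2.resize(w[130:310,196:316],(400,600),interpolation=cv2.INTER_CUBIC)
cv2.imwrite('pics/m4.png',m)
go((.5263,-.3109,.35),-12.7)
```

```text
t 7.30 tcp [0.5383 0.0168 0.1584] toolx yaw 162.6 shift(30mm) [ -2.9  -10.55  -6.37] turn tool z -4.7 F [-1.4 -4.6  4.6] M [-0.56  0.28  0.08] w 0.11 j6 -1.37 tilt [ 0.0013 -0.0012]
t 7.40 tcp [0.5383 0.0168 0.1584] toolx yaw 162.6 shift(30mm) [ -2.9  -10.55  -6.37] turn tool z -4.7 F [-1.5 -3.4  6.5] M [-0.53  0.3   0.02] w 0.109 j6 -1.37 tilt [ 0.0014 -0.0012]
```

View pics/m4.png

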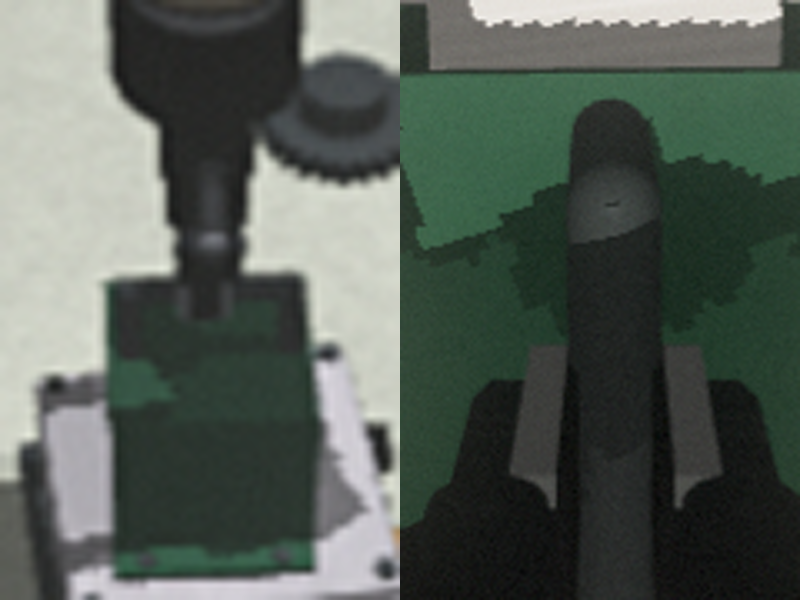

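The fingers now straddle the bar, with tips about 10 mm below it. At right, the pads touch both sides of it at (565,350) and (665,350). Lifting gently.

Emit:
drive_tool(commands="0 0 0 -0.05 0;0 0 0 -0.1 0;0 0 0 -0.2 0;0 0 0 -0.3 0;0 0 0 -0.5 0;0 0 0 -0.5 0;0 0 0 -0.5 0;0 0 0 -0.25 0")

```text
time: 8.4
tool_pos: [0.5385, 0.0173, 0.2313]
tool_rot: [0.001, 0.151, 0.988, 0.0]
contact_force: [0.2, -0.0, -4.6]
gripper_width: 0.112
```

Run:
```python
from h import *
go((.5263,-.3109,.23),-12.7)
im,c=grab('side','s4');a=cv2.imread('pics/s3.png')
def low(im):
    h=cv2.cvtColor(im,cv2.COLOR_BGR2HSV);g=cv2.inRange(h,(55,70,15),(95,255,255))[150:250,230:300];p=np.argwhere(g);return p.min(0)+[150,230],p.max(0)+[150,230],len(p)
print(low(a),low(im))
```

```text
t 8.40 tcp [0.5385 0.0173 0.2313] toolx yaw 162.6 shift(30mm) [ -2.88 -10.56   0.05] turn tool z -4.7 F [ 0.2 -0.  -4.6] M [-0.02  0.04  0.  ] w 0.112 j6 -1.37 tilt [ 0.0025 -0.0003]
(array([173, 246]), array([215, 276]), 171) (array([155, 246]), array([199, 277]), 192)
```

Emit:
drive_tool(commands="0 -0.08 -0.3 0 0;0 -0.16 -0.6 0 0;0 -0.22 -0.8 0 0;0 -0.22 -0.8 0 0;0 -0.22 -0.8 0 0;0 -0.22 -0.8 0 0;0 -0.22 -0.8 0 0;0 -0.22 -0.8 0 0")

```text
time: 9.45
tool_pos: [0.5304, -0.1618, 0.2283]
tool_rot: [-0.001, 0.152, 0.988, -0.0]
contact_force: [0.7, -0.3, -3.3]
gripper_width: 0.111
```

Emit:
drive_tool(commands="0 -0.22 -0.8 0 0;0 -0.22 -0.8 0 0;0 -0.22 -0.8 0 0;0 -0.22 -0.8 0 0;0 -0.19 -0.7 0 0;0 -0.14 -0.5 0 0;0 -0.08 -0.3 0 -1.5;0 -0.03 -0.16 0 -3.2")

```text
time: 10.45
tool_pos: [0.5256, -0.3116, 0.2292]
tool_rot: [-0.0, 0.11, 0.994, 0.0]
contact_force: [-1.0, 0.3, -3.4]
gripper_width: 0.112
```

Run:
```python
from h import *
im,c=grab('top','t5');w,cw=grab('wrist','w5');go((.5263,-.3109,.0935),-12.7)
m=np.zeros((600,800,3),np.uint8)
m[:500,:400]=cv2.resize(im[140:240,310:390],(400,500),interpolation=cv2.INTER_CUBIC)
m[:300,400:]=cv2.resize(w,(400,300),interpolation=cv2.INTER_AREA)
cv2.imwrite('pics/m5.png',m)
```

```text
t 10.55 tcp [ 0.5256 -0.3114  0.2292] toolx yaw 167.3 shift(30mm) [-0.02  0.02  4.52] turn tool z -0.0 F [ 0.7 -0.1 -3.8] M [0.05 0.02 0.  ] w 0.112 j6 -2.01 tilt [-0.0002  0.0002]
```

View pics/m5.png

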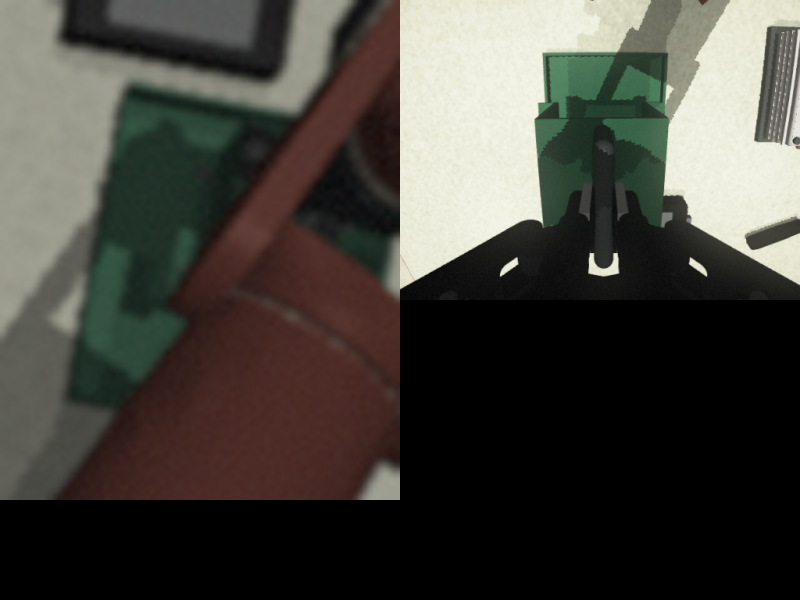

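Emit:
drive_tool(commands="0 0 0 0.4 0;0 0 0 0.7 0;0 0 0 0.8 0;0 0 0 0.8 0;0 0 0 0.7 0;0 0 0 0.5 0;0 0 0 0.25 0;0 0 0 0.1 0")

```text
time: 11.55
tool_pos: [0.5257, -0.3109, 0.1017]
tool_rot: [0.0, 0.111, 0.994, -0.0]
contact_force: [0.3, -0.2, -3.0]
gripper_width: 0.106
```

Emit:
drive_tool(commands="0 0 0 0.06 0;0 0 0 0.06 0;0 0 0 0.06 0;0 0 0 0.06 0;0 0 0 0.06 0;0 0 0 0 0;0 0 0 0 0;0 0 0 0 0")

```text
time: 12.55
tool_pos: [0.5256, -0.3108, 0.0928]
tool_rot: [-0.0, 0.111, 0.994, 0.0]
contact_force: [0.2, -0.0, -3.6]
gripper_width: 0.117
```

Emit:
drive_tool(commands="0 0 0 0.04 0;0 0 0 0.04 0;0 0 0 0.04 0;0 0 0 0 0;0 0 0 0 0;0 0 0 0 0;0 0 0 0 0;0 0 0 0 0")

```text
time: 13.55
tool_pos: [0.5261, -0.3129, 0.092]
tool_rot: [0.001, 0.111, 0.994, -0.002]
contact_force: [-4.4, -2.7, 7.7]
gripper_width: 0.108
```

Contact at z≈0.092, as expected (upward force). I'll open and retreat.

Emit:
drive_tool(commands="40 0 0 0 0;40 0 0 0 0;40 0 0 0 0;40 0 0 0 0;40 0 0 -0.5 0;40 0 0 -1 0;40 0 0 -1 0;40 0 0 -1 0")

```text
time: 14.55
tool_pos: [0.5259, -0.3109, 0.1965]
tool_rot: [0.001, 0.111, 0.994, -0.0]
contact_force: [-0.2, 0.3, -0.2]
gripper_width: 0.471
```

Run:
```python
from h import *
im,c=grab('side','s6');w,cw=grab('wrist','w6')
go((.484,.2974,.25),-30)
h=cv2.cvtColor(w,cv2.COLOR_BGR2HSV);g=cv2.inRange(h,(55,70,15),(95,255,255));p=np.argwhere(g);print(p.min(0),p.max(0))
```

```text
t 14.65 tcp [ 0.528  -0.3124  0.2005] toolx yaw 167.3 shift(30mm) [ 5.88 19.5  -1.78] turn tool z 17.3 F [ 0.1 -1.   0.1] M [ 0.01 -0.   -0.03] w 0.468 j6 -2.0 tilt [ 0.0077 -0.0058]
[62  1] [383 498]
```

Emit:
drive_tool(commands="60 0 0 -0.8 0;60 0.1 0.5 -0.5 0;60 0.2 0.9 -0.5 0;60 0.2 1 -0.4 0;60 0.2 1 -0.3 0;60 0.2 1 -0.2 0;60 0.2 1 0 0;60 0.2 1 0 0")

```text
time: 15.65
tool_pos: [0.5294, -0.1129, 0.275]
tool_rot: [-0.0, 0.11, 0.994, 0.0]
contact_force: [0.2, -0.2, 0.0]
gripper_width: 0.702
```

Emit:
drive_tool(commands="60 0.2 1 0 0;60 0.2 1 0 0;60 0.2 1 0 0;60 0.2 0.7 0 0;60 0.2 0.4 0 0;60 0.1 0.2 0 0;60 0 0 0 0;60 0 0 0 0")

```text
time: 16.65
tool_pos: [0.526, 0.0177, 0.2752]
tool_rot: [0.0, 0.111, 0.994, -0.0]
contact_force: [0.3, -0.1, 0.2]
gripper_width: 0.698
```

Run:
```python
from h import *
w,c=grab('wrist','w7');go((.484,.2974,.25),-30);t,ct=grab('top','t7')
s=proj(c,[(.5445,.0135,.118),(.5445,.0135,.09),(.484,.297,.07)]);print(s.round(0))
x,y=s[0].astype(int)
y0=max(0,min(y-70,384-160));x0=max(0,min(x-70,512-200))
m=np.zeros((600,800,3),np.uint8)
m[:,:]=0
m[:480,:500]=cv2.resize(w[y0:y0+160,x0:x0+160],(500,480),interpolation=cv2.INTER_CUBIC)
m[:400,500:]=cv2.resize(t[145:245,320:395],(300,400),interpolation=cv2.INTER_CUBIC)
m[400:,500:]=cv2.resize(w,(266,200)).repeat(1,0)[:, :266] if 0 else cv2.resize(w,(300,200))
cv2.imwrite('pics/m7.png',m);print(x0,y0)
```

```text
t 16.70 tcp [0.526  0.0176 0.2752] toolx yaw 167.2 shift(30mm) [3.42 8.79 0.84] turn tool z 17.2 F [-0.3  0.3  0.3] M [ 0.01 -0.04 -0.03] w 0.703 j6 -1.46 tilt [-0.     -0.0002]
[[260. 183.]
 [260. 175.]
 [501.  64.]]
189 112
```

View pics/m7.png

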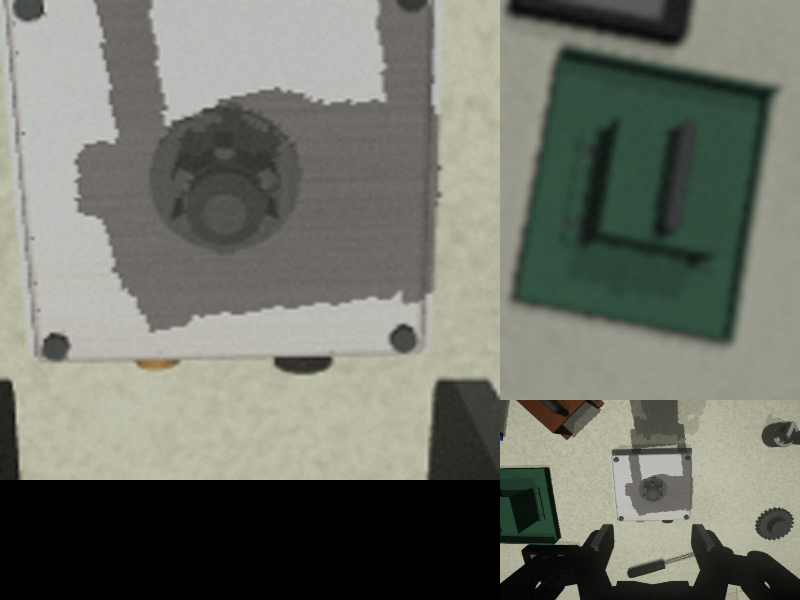

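The tray crop shows the guard upright on its feet inside the tray. The shaft tip at crop (224,214) matches its projection, and one tooth points to image up at (226,153), close to tool x. I'll refine the tooth angle by sampling a ring.

Run:
```python
from h import *
w=cv2.imread('pics/w7.png');c=cam('wrist');g=cv2.cvtColor(w,cv2.COLOR_BGR2GRAY).astype(np.float32)
tip=onz(c,[(189+224/3.125,112+214/3)],.118);boss=onz(c,[(189+225.5/3.125,112+179.5/3)],.074);print('tip',tip.round(4),'boss',boss.round(4))
# screws
q=onz(c,np.array([(28,6),(412,2),(403,338),(55,346)])/[3.125,3]+[189,112],.07);print('screws',q.mean(0).round(4))
C=np.array([.5445,.0135]) if 0 else (tip[0,:2]+boss[0,:2])/2
th=np.arange(0,360,5)
for r in (.0155,.0165,.0175):
    t=np.radians(th);P=np.c_[C[0]+r*np.cos(t),C[1]+r*np.sin(t),np.full(len(t),.102)];p=proj(c,P).astype(np.float32)
    v=cv2.remap(g,p[:,0].reshape(-1,1),p[:,1].reshape(-1,1),cv2.INTER_LINEAR)[:,0]
    print(r,[(int(a),int(b)) for a,b in zip(th,v) if 75<=a<=260])
```

```text
tip [[0.5455 0.014  0.118 ]] boss [[0.5449 0.0148 0.074 ]]
screws [0.5463 0.0141 0.07  ]
0.0155 [(75, 54), (80, 58), (85, 75), (90, 70), (95, 73), (100, 84), (105, 86), (110, 84), (115, 83), (120, 74), (125, 56), (130, 54), (135, 53), (140, 55), (145, 52), (150, 53), (155, 56), (160, 64), (165, 77), (170, 80), (175, 75), (180, 62), (185, 53), (190, 53), (195, 52), (200, 52), (205, 53), (210, 55), (215, 62), (220, 86), (225, 85), (230, 82), (235, 86), (240, 81), (245, 75), (250, 76), (255, 55), (260, 56)]
0.0165 [(75, 65), (80, 70), (85, 79), (90, 71), (95, 69), (100, 79), (105, 83), (110, 82), (115, 83), (120, 63), (125, 54), (130, 54), (135, 52), (140, 53), (145, 53), (150, 55), (155, 59), (160, 73), (165, 82), (170, 83), (175, 82), (180, 65), (185, 56), (190, 53), (195, 55), (200, 55), (205, 51), (210, 56), (215, 62), (220, 84), (225, 85), (230, 85), (235, 83), (240, 84), (245, 80), (250, 82), (255, 59), (260, 57)]
0.0175 [(75, 77), (80, 80), (85, 82), (90, 79), (95, 64), (100, 77), (105, 81), (110, 81), (115, 78), (120, 60), (125, 53), (130, 53), (135, 51), (140, 54), (145, 53), (150, 56), (155, 59), (160, 75), (165, 85), (170, 83), (175, 84), (180, 68), (185, 52), (190, 52), (195, 55), (200, 56), (205, 52), (210, 54), (215, 56), (220, 80), (225, 84), (230, 85), (235, 85), (240, 83), (245, 82), (250, 84), (255, 77), (260, 73)]
```

Emit:
drive_tool(commands="85 0.3 0.8 0 0;85 0.4 1 0 0;85 0.4 1 0 0;85 0.4 1 0 0;85 0.4 1 0 0;85 0.4 1 0 0;85 0.4 1 0 0;85 0.4 1 0 5")

```text
time: 17.75
tool_pos: [0.4867, 0.2675, 0.2752]
tool_rot: [0.0, 0.155, 0.988, -0.0]
contact_force: [0.7, -0.4, -1.0]
gripper_width: 0.999
```

Emit:
drive_tool(commands="85 0.3 0.6 0 5;85 0 0.3 0 5;85 0 0 0 0;85 0 0 0 0;85 0 0 0 0;85 0 0 0 0;85 0 0 0 0;85 0 0 0 0")

```text
time: 18.75
tool_pos: [0.4871, 0.295, 0.2753]
tool_rot: [0.0, 0.239, 0.971, 0.0]
contact_force: [-0.3, 1.0, 0.3]
gripper_width: 0.995
```

Run:
```python
from h import *
w,c=grab('wrist','w8');go((.484,.2974,.14),-28)
s=proj(c,[(.484,.2974,.092)])[0].astype(int);x0=max(0,min(s[0]-80,512-160));y0=max(0,min(s[1]-60,384-120))
m=cv2.resize(w[y0:y0+120,x0:x0+160],(800,600),interpolation=cv2.INTER_CUBIC);cv2.imwrite('pics/m8.png',m);print(x0,y0)
```

```text
t 18.80 tcp [0.487  0.2951 0.2752] toolx yaw 152.3 shift(30mm) [0.13 0.02 4.51] turn tool z 0.3 F [-0.5  0.6  0.2] M [ 0.05 -0.05  0.04] w 0.994 j6 -0.67 tilt [0. 0.]
180 94
```

View pics/m8.png

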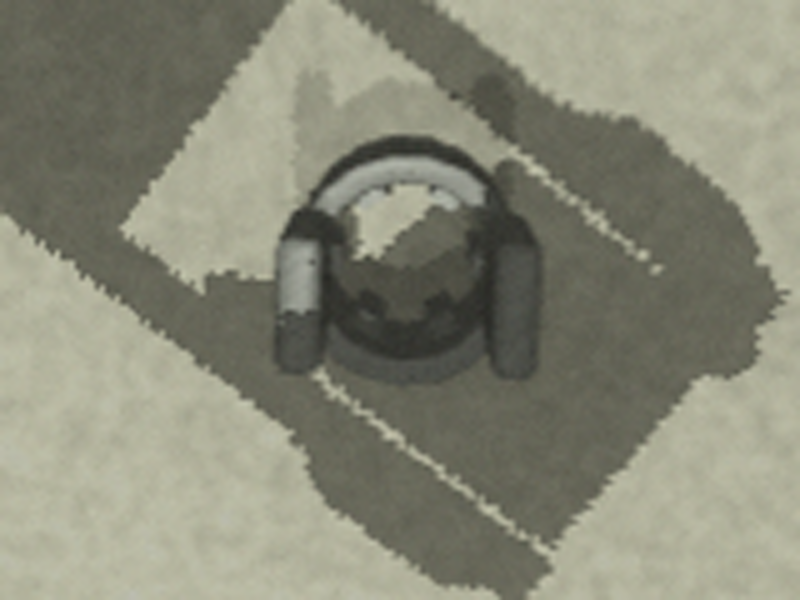

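The yoke arm tops are centred at crop (298,305) and (516,311), with sides vertical in the image, so the yaw is nearly aligned with the tool. The shaft has a tooth at 170°, i.e. -10° modulo 60.

Run:
```python
from h import *
c=cam('wrist');k=lambda p:np.array(p,float)/5+[180,94]
a=onz(c,k([(298,305),(516,311)]),.092);d=a[1]-a[0];m=a.mean(0)
e=onz(c,k([(278,245),(275,365),(540,250),(537,370)]),.092)
A=lambda d:np.degrees(np.arctan2(d[1],d[0])).round(1)
print(a.round(4).tolist(),m.round(4),A(d)-90,A(e[1]-e[0]),A(e[3]-e[2]),np.linalg.norm(d))
hub=onz(c,k([(410,262)]),.046);print(hub)
go((m[0],m[1],.04),A(d)-90)
```

```text
[[0.4738, 0.2781, 0.092], [0.4963, 0.3181, 0.092]] [0.4851 0.2981 0.092 ] -29.299999999999997 -30.3 -27.8 0.04584351541358491
[[0.48386567 0.29965958 0.046     ]]
t 18.80 tcp [0.487  0.2951 0.2752] toolx yaw 152.3 shift(30mm) [0.1  0.06 7.84] turn tool z 1.6 F [-0.5  0.6  0.2] M [ 0.05 -0.05  0.04] w 0.994 j6 -0.67 tilt [0. 0.]
```

Emit:
drive_tool(commands="85 0.1 0.07 0.3 0;85 0 0 0.8 1.3;85 0 0 1 0;85 0 0 1 0;85 0 0 1 0;85 0 0 1 0;85 0 0 0.8 0;85 0 0 0.4 0")

```text
time: 19.8
tool_pos: [0.4839, 0.298, 0.0838]
tool_rot: [-0.001, 0.25, 0.968, -0.001]
contact_force: [0.7, 0.9, -0.1]
gripper_width: 0.998
```

Run:
```python
from h import *
go((.4851,.2983,.04),-29)
w,c=grab('wrist','w9');cv2.imwrite('pics/w9b.png',cv2.resize(w,(640,480)))
```

```text
t 19.80 tcp [0.4839 0.298  0.0838] toolx yaw 151.0 shift(30mm) [-0.03  0.03  1.46] turn tool z 0.0 F [ 0.7  0.9 -0.1] M [-0.04  0.02  0.02] w 0.998 j6 -0.64 tilt [-0.0031 -0.0013]
```

Emit:
drive_tool(commands="85 0 0 0.5 0;85 0 0 0.5 0;85 0 0 0.4 0;85 0 0 0.05 0;85 0 0 0 0;85 0 0 0 0;30 0 0 0 0;0 0 0 0 0")

```text
time: 20.85
tool_pos: [0.4857, 0.2982, 0.0436]
tool_rot: [0.0, 0.25, 0.968, -0.0]
contact_force: [2.4, 1.0, -3.7]
gripper_width: 0.646
```

Emit:
drive_tool(commands="0 0 0 0 0;0 0 0 0 0;0 0 0 0 0;0 0 0 0 0;0 0 0 0 0;0 0 0 0 0;0 0 0 0 0;0 0 0 0 0")

```text
time: 21.85
tool_pos: [0.4857, 0.2982, 0.0435]
tool_rot: [0.0, 0.25, 0.968, -0.0]
contact_force: [-1.3, -2.4, 5.2]
gripper_width: 0.64
```

Emit:
drive_tool(commands="0 0 0 -0.1 0;0 0 0 -0.3 0;0 0 0 -0.6 0;0 0 0 -0.9 0;0 0 0 -1 0;0 0 0 -1 0;0 0 0 -0.8 0;0 0 0 -0.3 0")

```text
time: 22.85
tool_pos: [0.4864, 0.2989, 0.1958]
tool_rot: [0.002, 0.25, 0.968, 0.001]
contact_force: [0.2, 0.2, -5.5]
gripper_width: 0.642
```

Run:
```python
from h import *
go((.5455,.0142,.20),-10)
```

```text
t 22.85 tcp [0.4864 0.2989 0.1958] toolx yaw 151.0 shift(30mm) [-6.32 -7.34 -0.15] turn tool z -19.0 F [ 0.2  0.2 -5.5] M [ 0.02 -0.   -0.02] w 0.642 j6 -0.64 tilt [0.0042 0.0019]
```

Emit:
drive_tool(commands="0 -0.3 -0.35 0 0;0 -0.6 -0.7 0 0;0 -0.8 -0.95 0 0;0 -0.8 -0.95 0 0;0 -0.8 -0.95 0 0;0 -0.8 -0.95 0 0;0 -0.8 -0.95 0 0;0 -0.7 -0.8 0 0")

```text
time: 23.85
tool_pos: [0.5352, 0.0415, 0.1907]
tool_rot: [-0.001, 0.251, 0.968, -0.001]
contact_force: [-0.6, 0.3, -4.9]
gripper_width: 0.643
```

Emit:
drive_tool(commands="0 -0.45 -0.5 0 0;0 -0.2 -0.2 0 0;0 0 0 0 -4;0 0 0 0 -7;0 0 0 0 -6;0 0 0 0 -2;0 0 0 0 0;0 0 0 0 0")

```text
time: 24.85
tool_pos: [0.5431, 0.0161, 0.1926]
tool_rot: [-0.0, 0.087, 0.996, 0.0]
contact_force: [0.2, 0.4, -5.2]
gripper_width: 0.64
```

Run:
```python
from h import *
w,c=grab('wrist','w10');go((.5453,.0143,.165),-10);s,cs=grab('side','s10')
m=np.zeros((600,800,3),np.uint8)
m[:,:440]=cv2.resize(w[120:340,170:331],(440,600),interpolation=cv2.INTER_CUBIC)
m[:,440:]=cv2.resize(s[130:250,225:297],(360,600),interpolation=cv2.INTER_CUBIC)
cv2.imwrite('pics/m10.png',m)
```

```text
t 24.90 tcp [0.5431 0.016  0.1927] toolx yaw 170.0 shift(30mm) [-0.08 -0.04  0.92] turn tool z -0.0 F [ 0.3 -0.5 -5.2] M [ 0.04 -0.03 -0.  ] w 0.642 j6 -1.5 tilt [-0.0001  0.0001]
```

Emit:
drive_tool(commands="0 -0.08 -0.04 0 0;0 0 0 0.3 0;0 0 0 0.3 0;0 0 0 0.3 0;0 0 0 0.2 0;0 0 0 0.15 0;0 0 0 0.1 0;0 0 0 0 0")

```text
time: 25.95
tool_pos: [0.5453, 0.0143, 0.1521]
tool_rot: [-0.0, 0.087, 0.996, 0.0]
contact_force: [0.5, -1.1, -4.5]
gripper_width: 0.644
```

Run:
```python
from h import *
go((.5453,.0143,.1176),-10)
```

```text
t 25.95 tcp [0.5453 0.0143 0.1521] toolx yaw 170.0 shift(30mm) [-0.   -0.    1.15] turn tool z 0.0 F [ 0.5 -1.1 -4.5] M [-0.03 -0.06  0.03] w 0.644 j6 -1.51 tilt [-0.0002  0.    ]
```

Emit:
drive_tool(commands="0 0 0 0.06 0;0 0 0 0.06 0;0 0 0 0.06 0;0 0 0 0.06 0;0 0 0 0.06 0;0 0 0 0.06 0;0 0 0 0 0;0 0 0 0 0")

```text
time: 26.95
tool_pos: [0.5454, 0.0143, 0.1415]
tool_rot: [0.0, 0.087, 0.996, 0.0]
contact_force: [-0.1, -1.0, -5.0]
gripper_width: 0.64
```

Run:
```python
from h import *
go((.5453,.0143,.1176),-10)
```

```text
t 26.95 tcp [0.5454 0.0143 0.1415] toolx yaw 170.0 shift(30mm) [ 0.  -0.   0.8] turn tool z 0.0 F [-0.1 -1.  -5. ] M [ 0.02 -0.04 -0.01] w 0.64 j6 -1.51 tilt [ 0.0001 -0.    ]
```

Emit:
drive_tool(commands="0 0 0 0.06 0;0 0 0 0.06 0;0 0 0 0.06 0;0 0 0 0.06 0;0 0 0 0.06 0;0 0 0 0.06 0;0 0 0 0 0;0 0 0 0 0")

```text
time: 27.95
tool_pos: [0.5454, 0.0143, 0.1306]
tool_rot: [0.0, 0.087, 0.996, -0.0]
contact_force: [1.0, -0.3, -5.3]
gripper_width: 0.639
```

Run:
```python
from h import *
go((.5453,.0143,.1176),-10)
```

```text
t 27.95 tcp [0.5454 0.0143 0.1306] toolx yaw 170.0 shift(30mm) [ 0.   -0.    0.43] turn tool z 0.0 F [ 1.  -0.3 -5.3] M [ 0.01 -0.   -0.  ] w 0.639 j6 -1.51 tilt [ 0.0001 -0.    ]
```

It meshed straight in, 15 mm below the tooth tops with no contact force. I'll lower it to the shoulder.

Emit:
drive_tool(commands="0 0 0 0.07 0;0 0 0 0.07 0;0 0 0 0.07 0;0 0 0 0.07 0;0 0 0 0.06 0;0 0 0 0.05 0;0 0 0 0 0;0 0 0 0 0")

```text
time: 28.95
tool_pos: [0.5454, 0.0143, 0.119]
tool_rot: [0.0, 0.087, 0.996, -0.0]
contact_force: [0.0, -0.6, -4.6]
gripper_width: 0.637
```

Emit:
drive_tool(commands="0 0 0 0.03 0;0 0 0 0.03 0;0 0 0 0.03 0;0 0 0 0 0;0 0 0 0 0;0 0 0 0 0;0 0 0 0 0;0 0 0 0 0")

```text
time: 29.95
tool_pos: [0.5459, 0.0142, 0.1175]
tool_rot: [0.001, 0.087, 0.996, -0.0]
contact_force: [-3.2, -0.5, 5.3]
gripper_width: 0.64
```

Emit:
drive_tool(commands="0 0 0 0.03 0;0 0 0 0.03 0;0 0 0 0 0;0 0 0 0 0;0 0 0 0 0;0 0 0 0 0;0 0 0 0 0;0 0 0 0 0")

```text
time: 30.95
tool_pos: [0.5462, 0.0141, 0.1175]
tool_rot: [0.001, 0.087, 0.996, -0.0]
contact_force: [-7.5, -0.8, 13.2]
gripper_width: 0.637
```

Firmly seated: force rose to 13 N without any motion. Next I release, opening wide, and rise straight up.

Emit:
drive_tool(commands="0 0 0 -0.06 0;85 0 0 0 0;85 0 0 0 0;85 0 0 0 0;85 0 0 0 0;85 0 0 0 0;85 0 0 -0.3 0;85 0 0 -0.6 0")

```text
time: 31.95
tool_pos: [0.5449, 0.0144, 0.1435]
tool_rot: [-0.001, 0.087, 0.996, 0.0]
contact_force: [0.4, -0.2, 0.5]
gripper_width: 0.998
```

Emit:
drive_tool(commands="85 0 0 -1 0;85 0 0 -1 0;85 0 0 -1 0;85 0 0 -1 0;85 0.5 0 -0.5 0;85 1 0.5 0 0;85 1 0.5 0 0;85 0.5 0.5 0 0")

```text
time: 32.95
tool_pos: [0.464, 0.0749, 0.28]
tool_rot: [0.001, 0.087, 0.996, 0.0]
contact_force: [0.8, -0.2, 0.7]
gripper_width: 0.998
```

Run:
```python
from h import *
w,c=grab('wrist','w11');s,cs=grab('side','s11');go((.5453,.0143,.1176),-10)
t,ct=grab('top','t11')
# expected arm-top (z .166 home, .194 unmeshed) in side view
for z in (.166,.194): print(z,((proj(cs,[(.5453,.0143,z)])-[200,120])*[400/140,400/140]).round(0))
m=np.zeros((600,800,3),np.uint8)
m[:400,:400]=cv2.resize(s[120:260,200:340],(400,400),interpolation=cv2.INTER_CUBIC)
m[:300,400:]=cv2.resize(w,(400,300),interpolation=cv2.INTER_AREA)
m[300:,400:]=cv2.resize(t[90:270,130:400],(400,300),interpolation=cv2.INTER_CUBIC)
q=s[245:345,245:380];m[400:,:270]=cv2.resize(q,(270,200))
cv2.imwrite('pics/m11.png',m)
```

```text
t 33.05 tcp [0.4642 0.0756 0.2795] toolx yaw 170.1 shift(30mm) [-3.   -1.55  5.4 ] turn tool z 0.1 F [ 0.1  1.2 -0.4] M [ 0.  -0.  -0.1] w 0.997 j6 -1.4 tilt [0.0024 0.0003]
0.166 [[179. 169.]]
0.194 [[179. 150.]]
```

View pics/m11.png

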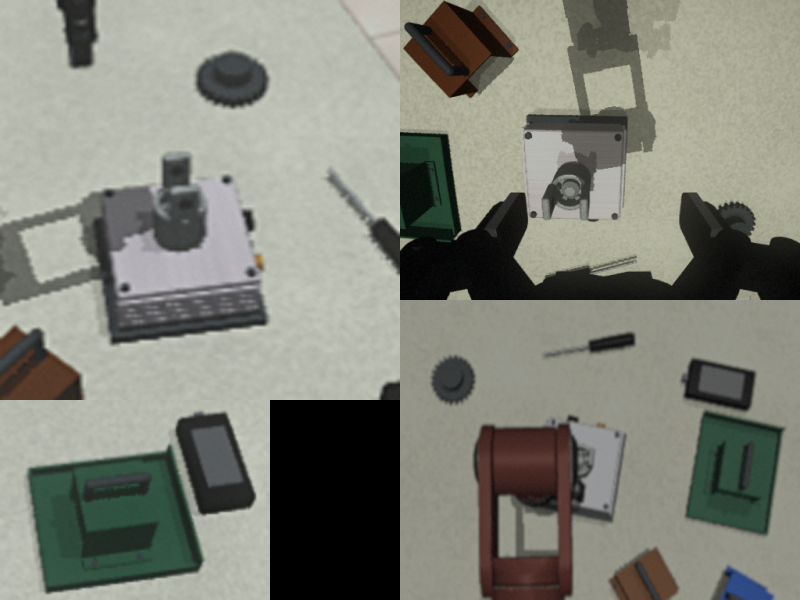

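The arm tops in the side view, at (177,155) and (182,188), average (179,171). That matches the projection for a home yoke (179,169) and not an unmeshed one (179,150). The guard stands in the tray, and the bystanders are where they were.

```bash
python3 -c "
from plant import manip
print(manip.job_done())"
```

```text
the job is handed in; nothing more can be done
None
```

The guard is standing feet down in the green tray and the yoke is fully home on the shaft, released. I handed the job in at about 33 s, and neither part was dropped.

- **Guard:** I set it down slowly at the tray's middle and saw about 8 N at touchdown. The later pictures show it upright inside the tray.
- **Yoke:** I turned it to the tooth angle measured in the wrist picture, about -10°. It meshed straight away, so no rocking was needed. It stopped at tool height 0.1175 m, against 0.1176 m expected. Pressing further raised the force to 13 N with no movement. After release, the fork sat in the side view where a fully home yoke should, about 2 pixels off and clear of the unmeshed position.
- **Bystanders:** the supply, screwdriver and gear look unmoved in the last pictures, checked by eye only. I never went near the blue and brown look-alikes, which also look unmoved in the parts the crops show.

Two things disagreed along the way:

- **First grasp missed:** the fingers shut just above the guard's handle without touching anything. The pictures showed the fingertips about 20 mm higher than the reported tool position. Going about 16 mm deeper gave a sound grip.
- **Shut reading:** the handle read about 9.5 mm wide instead of 12 mm.

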